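# Set the length stop of a notched sawing jig to the pegged notch

## Robot

A 6-joint arm with a two-finger parallel gripper is mounted at the origin on the work surface. World frame = base frame: x ahead of the robot, y to its left, z up, the work surface at z = 0. Lengths are in m, angles in rad, forces in N, time in s.
With the tool pointing down it reaches from about 0.25 to 0.725 m from the base axis. Payload 4 kg.
Tool frame: the origin (TCP) lies between the finger pads; the fingertips stand 25 mm ahead of it and the grasp point (between the pads) lies 6 mm ahead of it; z points along the fingers, y is the line along which they close (so a half turn about z gives the same grasp; the last joint's range is limited). The gripper opens to 85 mm and grips with 20 to 120 N. Pads are 22 mm wide; open, the fingers measure 114 mm over their backs; the gripper's body (76 mm by 85 mm) begins 54 mm behind the grasp point. The pads swing forward as they close: fully open they stand 13 mm farther back than shut.
Start: joints at [-1.22, 0.241, 0.005, 1.335, 0, 1.571], TCP at [0.172, -0.47, 0.256] pointing down, gripper open.
Joint ranges: [-2.72, 2.72], [-1.05, 1.87], [-1.09, 1.28], [-1.99, 2.15], [-1.42, 1.44], [-3.14, 3.14]. Speed limits (rad/s): [2.79, 2.79, 3.14, 3.14, 3.14, 3.14].

## Interface

Orientations are given as a unit quaternion [x, y, z, w].
In Python, from workcell import bot gives the robot as it stands. The module is installed in compiled form; this text tells all that it offers.
- The arm moves only by the shell command python3 -m pendant 'ROWS'. ROWS is JSON, one flat list of numbers, 7 for each row, row after row: the shift along the tool's x, y, z normalised to -1 to 1, where 1 is 0.5 m, then the turn, a rotation vector about the tool's x, y, z normalised to -1 to 1, where 1 is 180 degrees, then the opening, from 0 (shut) to 1 (fully open). In form: [tx, ty, tz, ax, ay, az, fingers, tx, ty, tz, ax, ay, az, fingers, ...]. A call has exactly 10 rows; each row is the pose to reach, as a shift and turn from the pose commanded when the call began, along the tool's axes at that moment, turning the shorter way round; what a row does not reach only later rows make up. A row lasts 1/12 s, in which the tool goes at most 41.7 mm and 7.16 degrees, less where a joint would pass 70% of its speed; a pose out of reach is approached as far as the arm can. A call with a number of a shift or a turn outside -1 to 1 is refused whole. A call with a gripper value outside its range is refused whole. The fingers move at their own pace and stop on an object; the grip force is fixed at half the most. Time passes only in rows, so rows that repeat a pose let the fingers close, or fill a call up. It gives the time, the measured TCP pose, the force, the opening and the grip force at its end, in the units of the state.
- bot.get_obs(): the state, without advancing time (a new reading comes with each control period).
- bot.camera(name): name is "scene" or "top"; returns a dict with "pixels" (480x640x3 uint8, red, green, blue), "mtx" (3x3 intrinsics, pixels), "cam_to_world" (4x4, takes a point from camera to world coordinates). Camera axes: x right, y up, looking along -z (the intrinsics and any distortion apply to the point x, -y, -z); pixel columns grow to the right and rows downward; lengths in m; the calibration is good to about 2 mm. A picture is of the moment at which its call begins. There is no depth.
- bot.job_done(): hands the job in; it is judged then, once.
The state is a dict: "clock": time; "joint_pos": joint angles; "joint_vel": joint speeds; "tau": joint torques, N m; "eef_pos": TCP position; "tool_rot": TCP orientation; "ft_force": force on the tool from outside, world axes, zero at the start; "ft_torque": the same for the moment, N m; "grip_width": finger opening in m; "grasp_force": force on a finger pad.
Only numpy, scipy, OpenCV 4.12 (cv2) and the standard library are available. Lean on these libraries where they do the work, as an engineer would, in place of code of your own. Each camera call takes 0.05 s, during which the arm holds its last target. There are 200 camera calls.

## Task

The next pieces are to be sawn to the length marked by the upright dowel peg on the notched sawing jig. Lift the wooden stop with the round knob out of its notch, carry it along the rails and drop it fully home, crossbar across both rails, in the notch beside the peg. Leave the stop with the flat handle in its own notch.

Things in the scene. Friction and masses are not known exactly. Their poses are not given: they have to be found in the camera images.
- jig: Fixed wooden sawing jig: base board 210 x 440 x 18 mm, two rails along y (inner faces x = -24, +24 mm, 18 thick, tops 58 above the table), slit saw block at +y end, 68 high. Five pairs of notches at y = -140, -70, 0, 70, 140: 34 wide at the top, sloping to 18 at the flat seat, 40 above the table. Dark peg marks at x = +85. Origin: on the table under the middle of the rails, z up.
- knob_stop: Loose wooden stop to move, 0.16 kg. Crossbar 120 (x) x 14 (y) x 16 mm high lies across both rails in a pair of notches, parallel to jig x; guide block 30 x 36 hangs 16 below it between the rails. Upright round knob, 32 diameter, 34 to 66 above the crossbar's underside. Origin: middle of that underside (height 40 seated, over 58 to pass the rails), z up. Seated play 2 mm in y, 9 in x.
- flat_stop: Second loose stop, same crossbar and guide block, but with a flat upright handle 44 (x) x 10 (y) mm instead of the knob, its top 67 mm above the crossbar's underside. To be left in its notch at one end of the rails, never between the knob stop and the peg. Origin and axes as for the knob stop.
- peg: Fixed upright dowel, 14 mm diameter, top 58 mm above the table, marking the wanted notch, which is empty. Origin NOT on the dowel but midway between the rails at the wanted pair of notches, at seat height (40 mm): where the seated knob stop's origin belongs. The dowel stands 85 mm from there along +x. Axes parallel to the jig's.
There are look-alikes about, which are no part of the job. Leave any pink look-alike of the knob_stop alone. Leave any orange look-alike of the flat_stop alone.

How it is judged:
By the outcome, as a careful person would: the job done as asked, in the order asked, and still so for the second after the job is handed in, with the robot touching nothing.
It also fails if it takes over 35 s, if anything falls off the work surface, if the arm or the gripper's body presses on something with over 40 N, if the wrist force passes 120 N, or if a joint passes its speed limit or range.

## Working session

There is one attempt and no reset: what is moved stays moved. The work goes in short steps, Python scripts to look and compute and a shell command to move; the robot and the scene stay as the last step left them, time stands still between calls to the robot, and variables do not carry over. Pictures are saved under pics/ and viewed, at most 10 in all, crops included, and the job is handed in when it is done.

```bash
mkdir -p pics; python3 - <<'E'
from workcell import bot
import cv2
for n in ("top","scene"):
    c=bot.camera(n); cv2.imwrite(f"pics/{n}0.png",c["pixels"][:,:,::-1]); print(c["mtx"].tolist(),c["cam_to_world"].round(4).tolist(),[k for k in c])
o=bot.get_obs();print(o)
E
```

```text
[[542.750579685695, 0.0, 321.3659648858108], [0.0, 542.750579685695, 245.06125356074907], [0.0, 0.0, 1.0]] [[0.0241, 0.9856, -0.1674, 0.3964], [-0.9995, 0.0272, 0.0163, 0.1079], [0.0206, 0.167, 0.9857, 0.9925], [0.0, 0.0, 0.0, 1.0]] ['pixels', 'mtx', 'cam_to_world']
[[480.3095701834274, 0.0, 317.74775958924255], [0.0, 480.3095701834274, 248.5318488444214], [0.0, 0.0, 1.0]] [[0.8352, -0.3599, 0.4159, 0.9007], [0.5498, 0.5645, -0.6157, -0.4683], [-0.0132, 0.7428, 0.6693, 0.6955], [0.0, 0.0, 0.0, 1.0]] ['pixels', 'mtx', 'cam_to_world']
{'clock': 0.1, 'joint_pos': array([-1.21998081e+00,  2.41337522e-01,  3.86276215e-03,  1.33519180e+00,
       -5.18062394e-06,  1.57079211e+00]), 'joint_vel': array([-0.00161815, -0.00144754,  0.00235043, -0.00031788, -0.00110054,
        0.00241014]), 'tau': array([-3.48475796e-04, -3.73138189e+01,  2.53010273e+01,  1.08942468e-02,
        1.05842102e-05,  1.09624544e-06]), 'eef_pos': array([ 0.17165396, -0.46906437,  0.25550344]), 'tool_rot': array([ 9.84654664e-01,  1.74511656e-01, -1.65735842e-04, -9.20317911e-04]), 'ft_force': array([-0.54356841,  0.23598675, -1.01930763]), 'ft_torque': array([-0.02925809, -0.00475507,  0.02762165]), 'grasp_force': 0.0, 'grip_width': 0.08532472629367606}
```

View pics/top0.png

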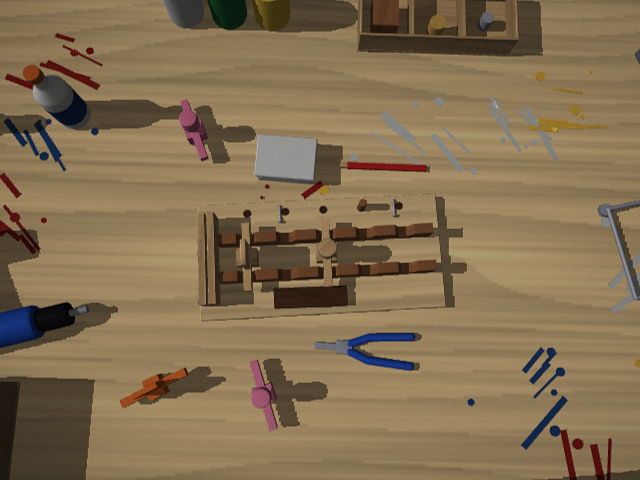

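View pics/scene0.png

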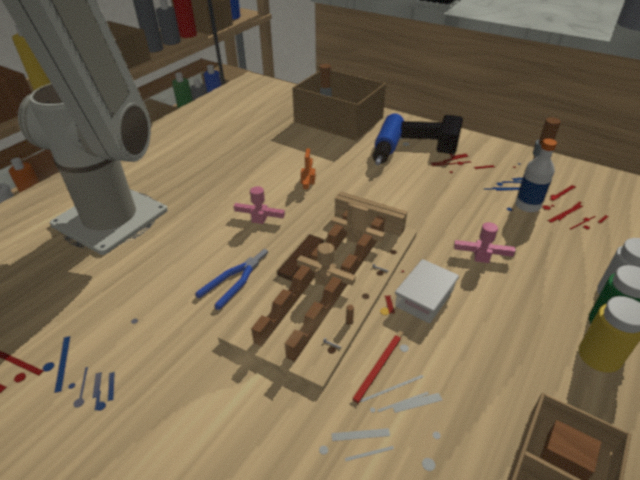

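The top view shows the jig with its saw block at the left (+y). The knob stop is near (326,250), the flat stop near (246,255), and the upright peg near (362,205). The scene view agrees, with the peg at (350,313). I'll zoom in on both.

```bash
python3 - <<'E'
import cv2
a=cv2.imread("pics/top0.png")[185:330,190:470]; b=cv2.imread("pics/scene0.png")[180:390,210:430]
cv2.imwrite("pics/ct.png",cv2.resize(a,(784,406),interpolation=2)); cv2.imwrite("pics/cs.png",cv2.resize(b,(616,588),interpolation=2))
E
```

```text
(no output)
```

View pics/ct.png

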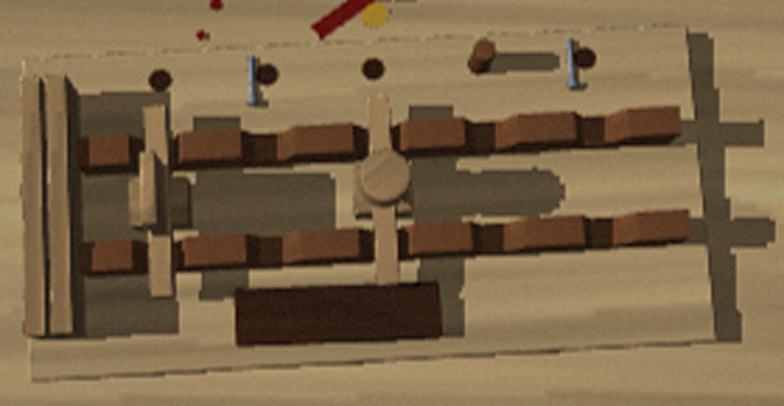

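View pics/cs.png

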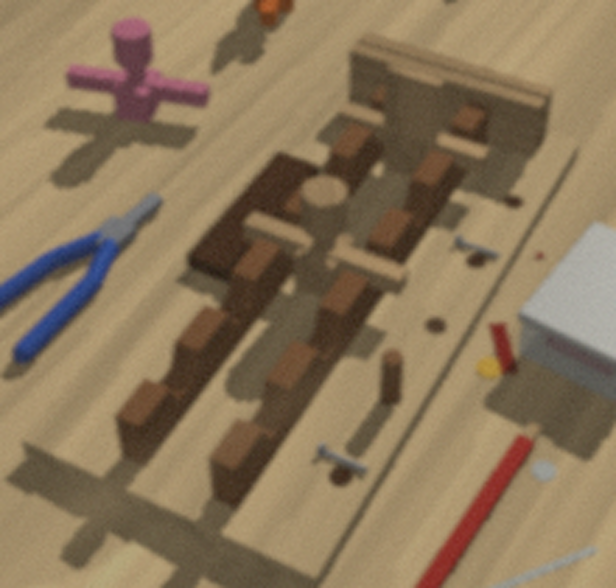

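The crops show five marks. The holes run left to right at crop x of about 160, 267, 373 and 585, and the peg replaces the fourth at 480. The wanted pair is therefore y=-70, the next empty pair towards -y, since the knob stop is at y=0. Next I'll cast rays.

```bash
cat > h.py <<'E'
import numpy as np
from workcell import bot
from scipy.spatial.transform import Rotation as R
def ray(c,u,v,z):
    T=np.array(c["cam_to_world"]);d=T[:3,:3]@(np.diag([1,-1,-1])@np.linalg.inv(c["mtx"])@[u,v,1]);o=T[:3,3]
    return o+d*(z-o[2])/d[2]
def rel(p,yaw):   # shift/turn numbers to reach TCP p, tool down, tool x at yaw
    s=bot.get_obs();A=R.from_quat(s["tool_rot"]);B=R.from_euler('z',yaw)*R.from_euler('x',np.pi)
    return (A.inv().apply(p-s["eef_pos"])/.5).round(4),((A.inv()*B).as_rotvec()/np.pi).round(4)
E
python3 - <<'E'
from h import *
t=bot.camera("top");s=bot.camera("scene")
T=lambda x,y,z:ray(t,190+x/2.8,185+y/2.8,z)
S=lambda x,y,z:ray(s,210+x/2.8,180+y/2.8,z)
f=lambda a:a.round(4)
for n,a in dict(m140=(160,79,.018),m70=(267,74,.018),m0=(373,68,.018),mm140=(585,58,.018),peg=(484,48,.058),knob=(384,177,.106),barA=(377,95,.056),barB=(387,284,.056),flat=(150,188,.107)).items(): print(n,f(T(*a)))
print("scene");
for n,a in dict(m140=(513,201,.018),m0=(436,325,.018),mm140=(341,476,.018),peg=(392,357,.058),knob=(324,192,.106)).items(): print(n,f(S(*a)))
a=T(160,79,.018);b=T(585,58,.018);ey=(a-b)/np.linalg.norm(a-b);yaw=np.arctan2(-ey[0],ey[1]);print("yaw",np.degrees(yaw),np.linalg.norm(a-b))
k=T(384,177,.106);
for g in (yaw,yaw+np.pi): print(rel(k+[0,0,.06],g))
print(k-T(484,48,.058), ey)
E
```

```text
m140 [0.6174 0.2294 0.018 ]
m70 [0.6228 0.1595 0.018 ]
m0 [0.6288 0.09   0.018 ]
mm140 [ 0.6397 -0.0498  0.018 ]
peg [0.6343 0.0208 0.058 ]
knob [0.5419 0.0836 0.106 ]
barA [0.6024 0.0878 0.056 ]
barB [0.4833 0.0789 0.056 ]
flat [0.5314 0.2211 0.107 ]
scene
m140 [0.6181 0.2311 0.018 ]
m0 [0.6305 0.0914 0.018 ]
mm140 [ 0.6422 -0.0482  0.018 ]
peg [0.6365 0.0201 0.058 ]
knob [0.5468 0.0817 0.106 ]
yaw 4.5630534525702275 0.2801140876284372
(array([ 1.0754, -0.7836,  0.1805]), array([-0.0004,  0.0001,  0.0863]))
(array([ 1.0754, -0.7836,  0.1805]), array([-1.000e-04, -6.000e-04, -9.137e-01]))
[-0.09238171  0.06280105  0.048     ] [-0.07955615  0.99683039  0.        ]
```

The two views agree within about 3 mm. The mark spacing is 280 mm as expected, and mark 0 minus 85 mm lands on the knob. The jig yaw is 4.56°.

```bash
python3 -m pendant '[0.62,-0.45,0,0,0,0.0863,1,0.62,-0.45,0,0,0,0.0863,1,0.62,-0.45,0,0,0,0.0863,1,0.62,-0.45,0,0,0,0.0863,1,0.62,-0.45,0,0,0,0.0863,1,0.62,-0.45,0,0,0,0.0863,1,0.62,-0.45,0,0,0,0.0863,1,0.62,-0.45,0,0,0,0.0863,1,0.62,-0.45,0,0,0,0.0863,1,0.62,-0.45,0,0,0,0.0863,1]'
python3 - <<'E'
from h import *
print(rel(np.array([.543,.083,.17]),np.radians(4.56)))
E
```

```text
clock: 1.03
eef_pos: [0.3876, -0.1479, 0.2563]
tool_rot: [0.999, 0.042, 0.001, -0.001]
ft_force: [-0.1, 0.1, -0.2]
grip_width: 0.0851
grasp_force: 0.0
(array([ 0.3486, -0.4335,  0.1738]), array([-0.0004, -0.0004,  0.0017]))
```

```bash
python3 -m pendant '[0.349,-0.434,0.1,0,0,0,1,0.349,-0.434,0.1,0,0,0,1,0.349,-0.434,0.1,0,0,0,1,0.349,-0.434,0.1,0,0,0,1,0.349,-0.434,0.1,0,0,0,1,0.349,-0.434,0.1,0,0,0,1,0.349,-0.434,0.173,0,0,0,1,0.349,-0.434,0.173,0,0,0,1,0.349,-0.434,0.173,0,0,0,1,0.349,-0.434,0.173,0,0,0,1]'
python3 - <<'E'
from h import *
import cv2
print(rel(np.array([.543,.083,.097]),np.radians(4.56)))
c=bot.camera("scene")["pixels"][140:340,220:440,::-1]; cv2.imwrite("pics/s1.png",cv2.resize(c,(660,600),interpolation=2))
E
```

```text
clock: 1.87
eef_pos: [0.5428, 0.0607, 0.1689]
tool_rot: [0.999, 0.053, -0.002, -0.007]
ft_force: [1.1, 0.2, 0.3]
grip_width: 0.0858
grasp_force: 0.0
(array([ 0.0057, -0.0424,  0.1443]), array([-0.0042,  0.0013,  0.0083]))
```

View pics/s1.png

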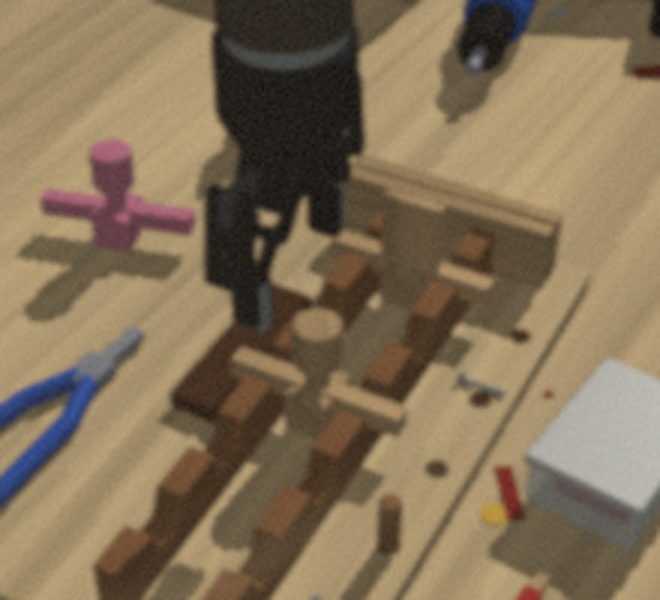

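The gripper is open above the knob (scene crop (318,325)) with the fingers straddling along y, still lagging behind its target. I'll let it settle.

```bash
python3 -m pendant '[0,0,0,0,0,0,1,0,0,0,0,0,0,1,0,0,0,0,0,0,1,0,0,0,0,0,0,1,0,0,0,0,0,0,1,0,0,0,0,0,0,1,0,0,0,0,0,0,1,0,0,0,0,0,0,1,0,0,0,0,0,0,1,0,0,0,0,0,0,1]'
python3 - <<'E'
from h import *
print(rel(np.array([.5435,.083,.097]),np.radians(4.56)))
E
```

```text
clock: 2.75
eef_pos: [0.5441, 0.0612, 0.1697]
tool_rot: [0.999, 0.053, -0.001, -0.007]
ft_force: [-1.1, 0.8, -0.1]
grip_width: 0.0852
grasp_force: 0.0
(array([ 0.0035, -0.0414,  0.146 ]), array([-0.0044,  0.0002,  0.0084]))
```

```bash
python3 -m pendant '[0.0035,-0.0414,0,-0.0044,0,0.0084,1,0.0035,-0.0414,0,-0.0044,0,0.0084,1,0.0035,-0.0414,0.04,-0.0044,0,0.0084,1,0.0035,-0.0414,0.08,-0.0044,0,0.0084,1,0.0035,-0.0414,0.12,-0.0044,0,0.0084,1,0.0035,-0.0414,0.146,-0.0044,0,0.0084,1,0.0035,-0.0414,0.146,-0.0044,0,0.0084,1,0.0035,-0.0414,0.146,-0.0044,0,0.0084,1,0.0035,-0.0414,0.146,-0.0044,0,0.0084,1,0.0035,-0.0414,0.146,-0.0044,0,0.0084,1]'
python3 - <<'E'
from h import *
import cv2
print(rel(np.array([.5435,.083,.097]),np.radians(4.56)))
c=bot.camera("scene")["pixels"][140:340,220:440,::-1]; cv2.imwrite("pics/s2.png",cv2.resize(c,(660,600),interpolation=2))
E
```

```text
clock: 3.58
eef_pos: [0.5468, 0.0637, 0.0985]
tool_rot: [0.998, 0.055, 0.001, -0.008]
ft_force: [-0.4, -0.2, 0.5]
grip_width: 0.0853
grasp_force: 0.0
(array([-0.0023, -0.0391,  0.0035]), array([-0.0049, -0.0006,  0.0095]))
```

View pics/s2.png

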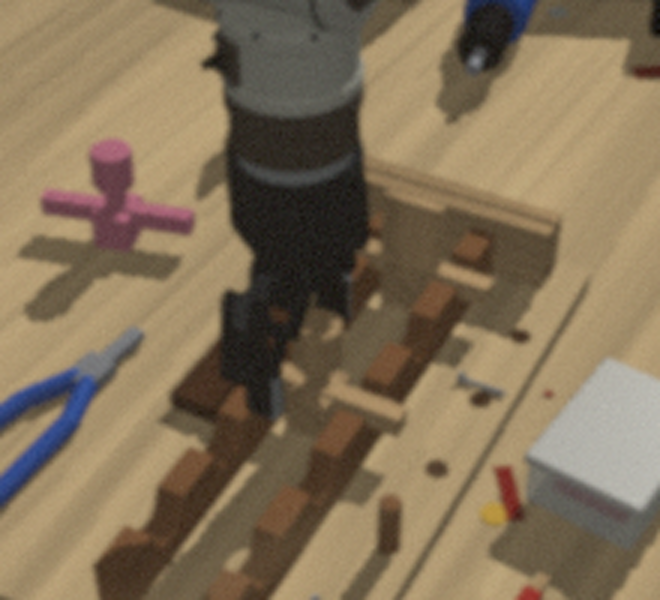

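The y shift was not followed: y is 0.064 against 0.083 wanted. I'll check the joints.

```bash
python3 - <<'E'
from h import *
o=bot.get_obs()
for k in o: print(k,np.round(o[k],4))
E
```

```text
clock 3.6333
joint_pos [ 0.1082  0.4543 -0.1191  0.9952  0.0152  3.1406]
joint_vel [ 0.0004 -0.0005 -0.0064 -0.0029  0.0022  0.0012]
tau [ 6.30000e-03 -4.37280e+01  2.18722e+01  5.20000e-03  4.93000e-02
  0.00000e+00]
eef_pos [0.5467 0.0637 0.0985]
tool_rot [ 9.985e-01  5.460e-02  7.000e-04 -7.700e-03]
ft_force [-0.0191  0.6483  0.4355]
ft_torque [ 0.004  -0.0428 -0.0116]
grasp_force 0.0
grip_width 0.0856
```

Joint 6 is at its limit. I'll lift and take the equivalent half-turn grasp.

```bash
python3 -m pendant '[0,0,-0.07,0,0,0,1,0,0,-0.14,0,0,0,1,0,0,-0.14,0,0,-0.3,1,0,0,-0.14,0,0,-0.3,1,0,0,-0.14,0,0,-0.3,1,0,0,-0.14,0,0,-0.3,1,0,0,-0.14,0,0,-0.3,1,0,0,-0.14,0,0,-0.3,1,0,0,-0.14,0,0,-0.3,1,0,0,-0.14,0,0,-0.3,1]'
python3 -m pendant '[0,0,0,0,0,-0.35,1,0,0,0,0,0,-0.35,1,0,0,0,0,0,-0.35,1,0,0,0,0,0,-0.35,1,0,0,0,0,0,-0.35,1,0,0,0,0,0,-0.35,1,0,0,0,0,0,-0.35,1,0,0,0,0,0,-0.35,1,0,0,0,0,0,-0.35,1,0,0,0,0,0,-0.35,1]'
python3 - <<'E'
from h import *
print(rel(np.array([.5435,.083,.17]),np.radians(184.56)),bot.get_obs()["joint_pos"].round(3))
E
```

```text
clock: 4.47
eef_pos: [0.5463, 0.0625, 0.1682]
tool_rot: [0.864, 0.504, 0.004, -0.007]
ft_force: [1.1, -0.2, -0.1]
grip_width: 0.0853
grasp_force: 0.0
clock: 5.3
eef_pos: [0.5463, 0.0626, 0.1682]
tool_rot: [0.474, 0.88, 0.007, -0.004]
ft_force: [0.4, -0.2, 0.1]
grip_width: 0.0852
grasp_force: 0.0
(array([ 0.0373,  0.0178, -0.0031]), array([ 0.0045, -0.0023, -0.3401])) [ 0.106  0.39  -0.021  1.159  0.015  1.095]
```

```bash
python3 -m pendant '[0.037,0.018,0,0.0045,-0.0023,-0.34,1,0.037,0.018,0,0.0045,-0.0023,-0.34,1,0.037,0.018,0,0.0045,-0.0023,-0.34,1,0.037,0.018,0,0.0045,-0.0023,-0.34,1,0.037,0.018,0,0.0045,-0.0023,-0.34,1,0.037,0.018,0,0.0045,-0.0023,-0.34,1,0.037,0.018,0,0.0045,-0.0023,-0.34,1,0.037,0.018,0,0.0045,-0.0023,-0.34,1,0.037,0.018,0,0.0045,-0.0023,-0.34,1,0.037,0.018,0,0.0045,-0.0023,-0.34,1]'
python3 - <<'E'
from h import *
print(rel(np.array([.5435,.083,.097]),np.radians(184.56)),bot.get_obs()["joint_pos"].round(3))
E
```

```text
clock: 6.13
eef_pos: [0.5435, 0.083, 0.1681]
tool_rot: [-0.038, 0.999, 0.0, -0.0]
ft_force: [-0.5, 0.2, -0.1]
grip_width: 0.0854
grasp_force: 0.0
(array([-1.000e-04, -0.000e+00,  1.422e-01]), array([ 0.0001, -0.0002, -0.001 ])) [ 0.151  0.391 -0.019  1.161  0.     0.075]
```

```bash
python3 -m pendant '[0,0,0.05,0,0,0,1,0,0,0.1,0,0,0,1,0,0,0.142,0,0,0,1,0,0,0.142,0,0,0,1,0,0,0.142,0,0,0,1,0,0,0.142,0,0,0,0.3,0,0,0.142,0,0,0,0.3,0,0,0.142,0,0,0,0,0,0,0.142,0,0,0,0,0,0,0.142,0,0,0,0]'
python3 -m pendant '[0,0,0,0,0,0,0,0,0,0,0,0,0,0,0,0,0,0,0,0,0,0,0,0,0,0,0,0,0,0,0,0,0,0,0,0,0,0,0,0,0,0,0,0,0,0,0,0,0,0,0,0,0,0,0,0,0,0,0,0,0,0,0,0,0,0,0,0,0,0]'
```

```text
clock: 6.97
eef_pos: [0.5439, 0.0829, 0.0977]
tool_rot: [-0.039, 0.999, -0.0, 0.0]
ft_force: [-1.1, 0.8, 2.3]
grip_width: 0.0309
grasp_force: 59.0
clock: 7.8
eef_pos: [0.5439, 0.0829, 0.0977]
tool_rot: [-0.039, 0.999, 0.0, 0.0]
ft_force: [-0.5, -1.0, 5.2]
grip_width: 0.0306
grasp_force: 59.0
```

```bash
python3 -m pendant '[0,0,-0.02,0,0,0,0,0,0,-0.04,0,0,0,0,0,0,-0.06,0,0,0,0,0,-0.03,-0.06,0,0,0,0,0,-0.06,-0.06,0,0,0,0,0,-0.09,-0.06,0,0,0,0,0,-0.12,-0.06,0,0,0,0,0,-0.14,-0.06,0,0,0,0,0,-0.14,-0.06,0,0,0,0,0,-0.14,-0.06,0,0,0,0]'
python3 - <<'E'
from h import *
import cv2
c=bot.camera("scene")["pixels"][160:360,220:440,::-1]; cv2.imwrite("pics/s3.png",cv2.resize(c,(660,600),interpolation=2))
c=bot.camera("top")["pixels"][185:330,190:470,::-1]; cv2.imwrite("pics/t3.png",cv2.resize(c,(784,406),interpolation=2))
E
```

```text
clock: 8.63
eef_pos: [0.5487, 0.013, 0.1268]
tool_rot: [-0.038, 0.999, 0.0, -0.001]
ft_force: [0.2, 0.7, -1.2]
grip_width: 0.0304
grasp_force: 59.5
```

View pics/s3.png

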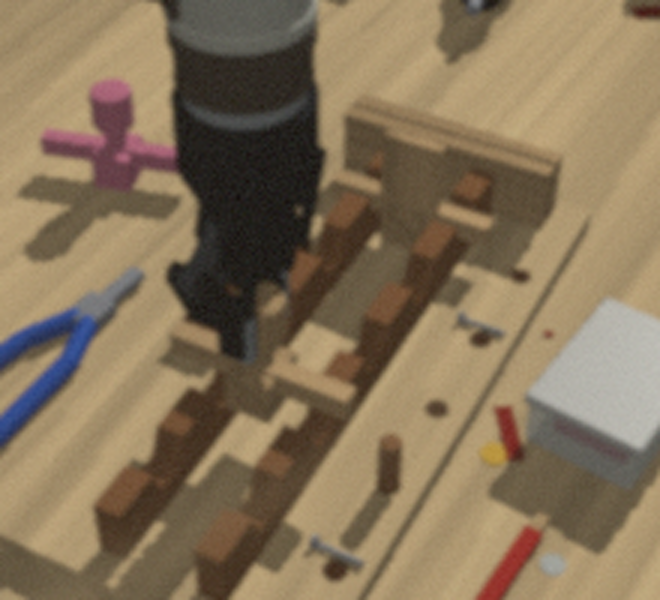

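View pics/t3.png

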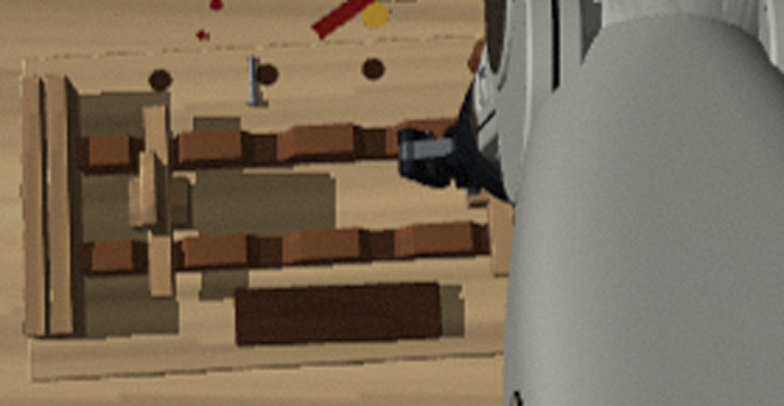

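The stop is held level, lifted clear over the wanted pair beside the peg, and the flat stop is undisturbed. I'll lower it slowly.

```bash
python3 -m pendant '[0,0,0.01,0,0,0,0,0,0,0.02,0,0,0,0,0,0,0.03,0,0,0,0,0,0,0.038,0,0,0,0,0,0,0.044,0,0,0,0,0,0,0.05,0,0,0,0,0,0,0.055,0,0,0,0,0,0,0.058,0,0,0,0,0,0,0.058,0,0,0,0,0,0,0.058,0,0,0,0]'
```

```text
clock: 9.57
eef_pos: [0.5486, 0.0131, 0.0978]
tool_rot: [-0.039, 0.999, 0.0, -0.001]
ft_force: [-1.3, -0.5, 2.4]
grip_width: 0.0305
grasp_force: 59.7
```

It reached the seated height with almost no force. Now I'll release and retreat.

```bash
python3 -m pendant '[0,0,0,0,0,0,1,0,0,0,0,0,0,1,0,0,0,0,0,0,1,0,0,0,0,0,0,1,0,0,0,0,0,0,1,0,0,0,0,0,0,1,0,0,-0.04,0,0,0,1,0,0,-0.1,0,0,0,1,0,0,-0.17,0,0,0,1,0,0,-0.24,0,0,0,1]'
python3 -m pendant '[0,-0.08,-0.06,0,0,0,1,0,-0.16,-0.06,0,0,0,1,0,-0.24,-0.06,0,0,0,1,0,-0.32,-0.06,0,0,0,1,0,-0.4,-0.06,0,0,0,1,0,-0.48,-0.06,0,0,0,1,0,-0.48,-0.06,0,0,0,1,0,-0.48,-0.06,0,0,0,1,0,-0.48,-0.06,0,0,0,1,0,-0.48,-0.06,0,0,0,1]'
python3 - <<'E'
from h import *
import cv2
a=bot.camera("scene")["pixels"][160:390,220:440,::-1]; b=bot.camera("top")["pixels"][185:330,190:470,::-1]
cv2.imwrite("pics/f.png",np.hstack([cv2.resize(a,(330,345)),cv2.resize(b,(470,345))]))
cv2.imwrite("pics/tf.png",cv2.resize(b,(784,406),interpolation=2))
E
```

```text
clock: 10.4
eef_pos: [0.548, 0.0131, 0.2181]
tool_rot: [-0.039, 0.999, 0.0, -0.002]
ft_force: [1.4, 0.5, 0.7]
grip_width: 0.0856
grasp_force: 0.0
clock: 11.23
eef_pos: [0.5674, -0.225, 0.2473]
tool_rot: [-0.04, 0.999, 0.0, -0.001]
ft_force: [0.3, 0.2, 0.5]
grip_width: 0.0852
grasp_force: 0.0
```

View pics/f.png

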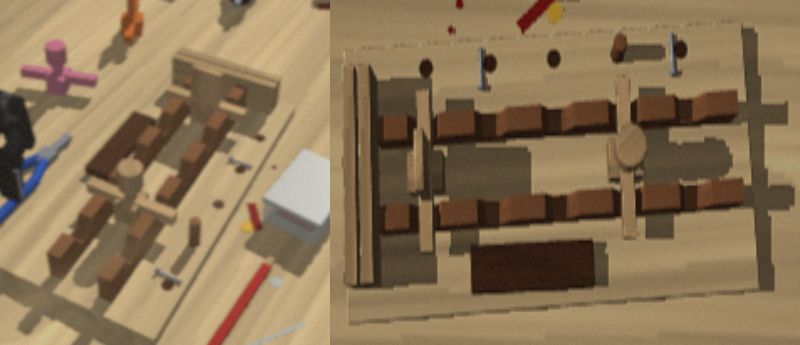

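View pics/tf.png

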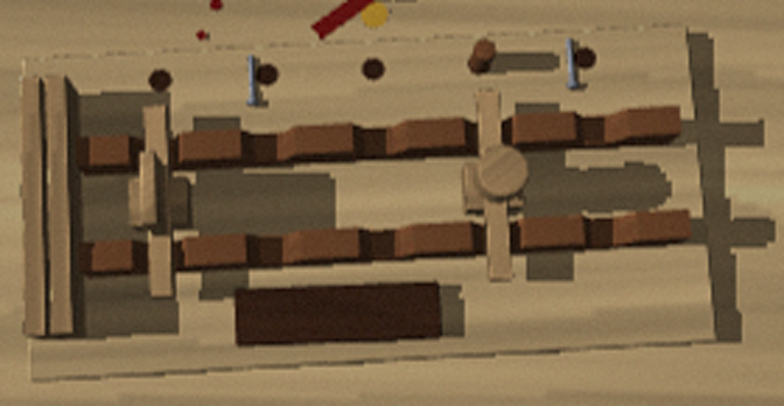

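The knob stop's crossbar lies in both notches beside the peg, from (487,90) to (499,280). Its length is the same as when it was seated before, and the knob's offset matches the parallax. The flat stop is unmoved at (155,200).

```bash
python3 -c "
from workcell import bot
print(bot.job_done())"
```

```text
the job is handed in; nothing more can be done
None
```

The knob stop is seated in the notch pair beside the peg, the flat stop was left in its own notch, and the job was handed in at about 11.3 s of robot time.

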